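# Dial the colour code and open the specimen case

## Robot

A 6-joint arm with a two-finger parallel gripper is mounted at the origin on the work surface. World frame = base frame: x ahead of the robot, y to its left, z up, the work surface at z = 0. Lengths are in mm, angles in rad, forces in N, time in s.
With the tool pointing down it reaches from about 375 to 750 mm from the base axis. Payload 9 kg.
Tool frame: the origin (TCP) lies on the centre line of the jaws, within the pads' length; the fingertips stand 17 mm ahead of it and the grasp point (between the pads) lies 2 mm behind it; y points along the fingers, x is the direction in which the jaws open and shut, and the axes are right-handed (so a half turn about y gives the same grasp; the last joint's range is limited). The gripper opens to 85 mm and grips with 20 to 120 N. Pads are 22 mm wide; open, the fingers measure 114 mm over their backs; the gripper's body (76 mm by 85 mm) begins 54 mm behind the grasp point. The pads swing forward as they close: fully open they stand 13 mm farther back than shut.
Start: joints at [-1.493, 0.104, 0.097, 1.564, 0, 1.353], TCP at [174.912, -573.969, 248.331] pointing down, gripper open.
Joint ranges: [-2.99, 2.99], [-0.84, 1.86], [-1.1, 1.16], [-1.84, 2.11], [-1.51, 1.56], [-3.14, 3.14]. Speed limits (rad/s): [2.22, 2.22, 2.57, 3.14, 3.14, 3.14].

## Interface

Orientations are given as a rotation vector (axis times angle).
In Python, from workcell import status, camera, job gives the robot as it stands.
- The arm moves only by the tool carry_out, never from a script. Its argument "rows" is text: rows parted by semicolons, each of 5 numbers parted by spaces: the shift along the tool's x, y, z in m, then the turn about the tool's y in degrees, then the finger opening in m, from 0 to 0.0854. A call has 1 to 10 rows; each row is the pose to reach, as a shift and turn from the pose measured when the call began, along the tool's axes at that moment; what a row does not reach only later rows make up. A row lasts 1/8 s, in which the tool goes at most 62.5 mm and 10.7 degrees, less where a joint would pass 70% of its speed; a pose out of reach is approached as far as the arm can. A call with a gripper value outside its range is refused whole. The fingers move at their own pace and stop on an object; "squeeze" is the grip in N (left out, the last holds). Time passes only in rows, so rows that repeat a pose let the fingers close. It gives the time, the measured TCP pose, the force and the opening at its end, in the units of the state.
- status.state(): the state, without advancing time (a new reading comes with each control period).
- camera(name): name is "scene" or "top" or "wrist"; returns a dict with "image" (400x640x3 uint8, red, green, blue), "K" (3x3 intrinsics, pixels), "origin" and "orientation" of the camera in the world. Camera axes: x right, y up, looking along -z (the intrinsics and any distortion apply to the point x, -y, -z); pixel columns grow to the right and rows downward; lengths in mm; the calibration is good to about 2 mm. A picture is of the moment at which its call begins. There is no depth.
- job.job_done(): hands the job in, once; it reports no verdict.
The state is a dict: "time_s": time; "q": joint angles; "qd": joint speeds; "tau": joint torques, N m; "tool_pos": TCP position; "tool_rot": TCP orientation; "ft_force": force on the tool from outside, world axes, zero at the start; "wrist_torque": the same for the moment, N m; "grip_width": finger opening in mm.
Only numpy, scipy, OpenCV 4.12 (cv2) and the standard library are available. Lean on these libraries where they do the work, as an engineer would, in place of code of your own. Each camera call takes 0.05 s, during which the arm holds its last target.

## Task

To open the specimen case, turn each of its two dials until the white pointer points squarely at the dot of the same colour as the tile in the black window just above that dial. Then slide the cover by its orange handle fully open, to the right as seen from the robot, to uncover the compartment. Keep the cover shut until both dials are set, leave the dials on their code, and do not shift the rocks and tools lying around.

Things in the scene. Friction and masses are not known exactly. Their poses are not given: they have to be found in the camera images.
- case: white specimen case, grey panel, fixed, 300 mm wide. Origin on the table under its middle; x from front to rear, y to its left, z up. Front: flat deck, z 60, x -150 to 30 mm, with the cover between two 6 mm high rails at x -136 and -14. Behind: panel sloping up 30 deg from horizontal, facing -x and up, to x 143, z 125, two dials on it at y 75 and -75. Then a flat ledge, z 125, to x 220 mm.
- dial_left (a joint): left dial's angle in rad, -1.6 to 1.6: 0 = pointer straight up the slope, growing as it turns towards the case's +y (counter-clockwise facing the panel). Dots round each dial: red +1.2, yellow +0.6, green -0.6, blue -1.2, 41 mm from the axis. It stays where left; turning takes about 0.06 N m.
- dial_right (a joint): right dial's angle in rad, -1.6 to 1.6: 0 = pointer straight up the slope, growing as it turns towards the case's +y (counter-clockwise facing the panel). Dots round each dial: red +1.2, yellow +0.6, green -0.6, blue -1.2, 41 mm from the axis. It stays where left; turning takes about 0.06 N m.
- dial_left_grip (a point): left dial (+y side of the case): point on its axis, 30 mm out from the panel. z: turning axis, square out of the panel; x: where the white pointer end points; y: across the bar. Black disc, 56 mm diameter, face 9 mm out from the panel, with a bar grip 48 mm long (x), 12 mm thick (y), reaching from 9 to 44 mm out; a white stripe marks the pointer end.
- dial_right_grip (a point): right dial (-y side of the case): point on its axis, 30 mm out from the panel. z: turning axis, square out of the panel; x: where the white pointer end points; y: across the bar. Black disc, 56 mm diameter, face 9 mm out from the panel, with a bar grip 48 mm long (x), 12 mm thick (y), reaching from 9 to 44 mm out; a white stripe marks the pointer end.
- window_left (a point): black square mark on the rear ledge just above the left dial: centre, 126 mm over the table. The tile lying here shows the left dial's code colour.
- window_right (a point): the same above the right dial, for the right dial's code colour.
- tile_red: red tile, 22 x 22 x 4 mm, fixed, origin at the centre of its underside. The four tiles lie in a different order each time: one in the left window, one in the right window, two as spares on grey marks farther back in the middle of the ledge (they count for nothing).
- tile_yellow: yellow tile, 22 x 22 x 4 mm, fixed, origin at the centre of its underside. The four tiles lie in a different order each time: one in the left window, one in the right window, two as spares on grey marks farther back in the middle of the ledge (they count for nothing).
- tile_green: green tile, 22 x 22 x 4 mm, fixed, origin at the centre of its underside. The four tiles lie in a different order each time: one in the left window, one in the right window, two as spares on grey marks farther back in the middle of the ledge (they count for nothing).
- tile_blue: blue tile, 22 x 22 x 4 mm, fixed, origin at the centre of its underside. The four tiles lie in a different order each time: one in the left window, one in the right window, two as spares on grey marks farther back in the middle of the ledge (they count for nothing).
- cover (a joint): travel of the flat aluminium sliding cover (114 x 140 x 5 mm) in m: 0 shut over the compartment, growing as it slides towards the case's -y, 0.14 fully open against its stop. Slides with about 2 N of friction and stays where it is left; the dials do not hold it mechanically.
- cover_grip (a point): centre of the cover's orange upright handle, half-way up: a fin 50 mm long (along case x), 14 mm thick (along case y, the sliding direction), its top 18 mm above this point, the cover's plate 18 mm below it. Axes as the case's. It moves with the cover.
- rock_left: bystander: ochre rock, about 100 mm across, 62 mm high, left of the case; origin at its underside.
- rock_right: bystander: grey rock, about 110 mm across, 55 mm high, right of the case; origin at its underside.
- crystal: bystander: pale crystal, about 35 mm across, 30 mm high, standing on the case's rear ledge; origin at its underside.
- brush: bystander: small brush 160 mm long lying on the table left of the case; origin at its underside.
- loupe: bystander: hand lens, 48 mm disc with a handle, 12 mm high, left of the case; origin under the disc.
- sample_box: bystander: clear sample box, 50 mm square, 44 mm high, right of the case; origin at its underside.
- hammer: bystander: rock hammer, 240 mm long, lying right of the case; origin at its underside.

How it is judged:
By the outcome, as a careful person would: the job done as asked, in the order asked, and still so for the second after the job is handed in, with the robot touching nothing.
It also fails if it takes over 58 s, if anything falls off the work surface, if the arm or the gripper's body presses on something with over 40 N, if the wrist force passes 120 N, or if a joint passes its speed limit or range.

## Working session

There is one attempt and no reset: what is moved stays moved. The work goes in short steps, Python scripts to look and compute and a tool call to move; the robot and the scene stay as the last step left them, time stands still between calls to the robot, and variables do not carry over. Pictures are saved under pics/ and viewed, and the job is handed in when it is done.

Besides the shell and the picture viewer there is one more tool, called after "Emit:" as name(argument=value, ...) on one line, values as JSON. carry_out: Moves the arm, as the interface text tells. Its arguments: {"type":"object","properties":{"rows":{"type":"string"},"squeeze":{"type":"number"}},"required":["rows"]}

```bash
ls; mkdir -p pics; python3 - <<'E'
from workcell import status,camera
import cv2
s=status.state();print(s)
for n in("scene","top","wrist"):
    c=camera(n);cv2.imwrite(f"pics/{n}0.png",c["image"][:,:,::-1]);print(n,c["K"],c["origin"],c["orientation"],[k for k in c])
E
```

```text
pics
{'time_s': 0.0, 'q': array([-1.49269270e+00,  1.04750316e-01,  9.64833068e-02,  1.56391759e+00,
        1.30738030e-06,  1.35310111e+00]), 'qd': array([ 3.14674214e-04,  9.35915381e-05,  1.31110224e-03, -1.06012520e-03,
       -3.72003777e-04, -8.50946827e-04]), 'tau': array([-1.47643677e-04, -5.56937921e+01,  5.03643107e+01,  1.71237846e-02,
       -3.26371610e-04, -1.44920769e-06]), 'tool_pos': array([ 174.8895236 , -573.61648782,  247.50017535]), 'tool_rot': array([-1.3336556 ,  0.98919002, -0.98767907]), 'ft_force': array([0.2183717 , 0.48075104, 0.43861193]), 'wrist_torque': array([-0.01978026, -0.04698229,  0.00973314]), 'grip_width': 85.57035784063602}
scene [[374.18300622   0.         322.66138937]
 [  0.         374.18300622 200.75667585]
 [  0.           0.           1.        ]] [1339.19725189   83.62873175  612.64826003] [0.72781259 0.81141732 1.48430518] ['image', 'K', 'origin', 'orientation']
top [[446.03987311   0.         316.39473722]
 [  0.         446.03987311 201.92060833]
 [  0.           0.           1.        ]] [ 377.78874976   35.04966437 1455.51246394] [ 0.12350198 -0.13661147 -1.58588433] ['image', 'K', 'origin', 'orientation']
wrist [[348.10925334   0.         319.93502703]
 [  0.         348.10925334 200.93355087]
 [  0.           0.           1.        ]] [ 247.37410638 -552.42120736  372.56541961] [-0.25476354  0.19222998 -1.26435095] ['image', 'K', 'origin', 'orientation']
```

View pics/scene0.png

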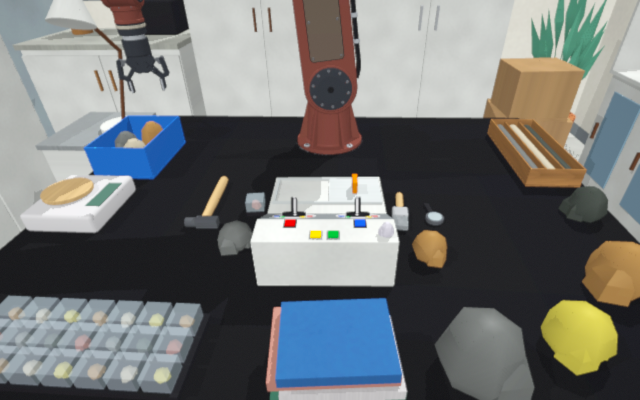

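View pics/top0.png

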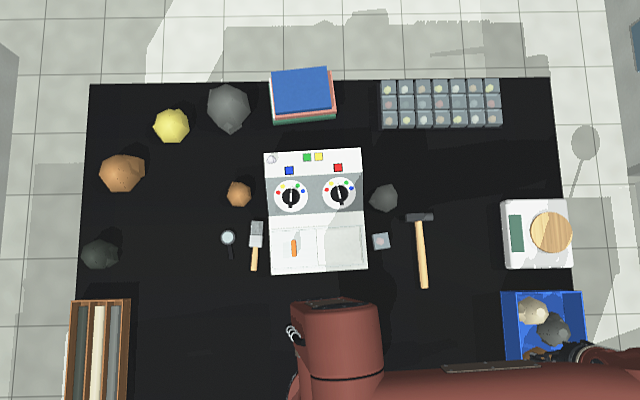

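View pics/wrist0.png

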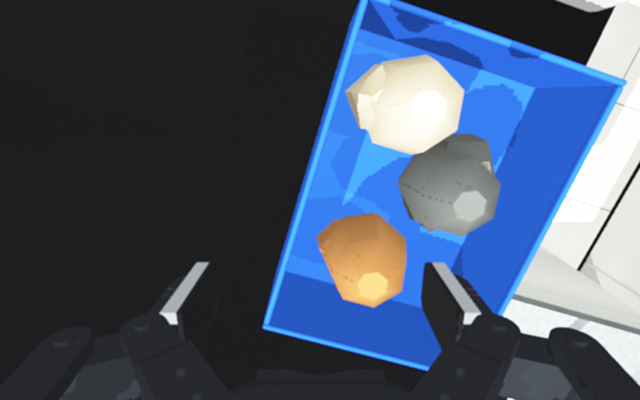

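```bash
python3 - <<'E'
import cv2
a=cv2.imread("pics/top0.png")[140:285,225:405]
cv2.imwrite("pics/topz.png",cv2.resize(a,None,fx=4.1,fy=4.1,interpolation=cv2.INTER_CUBIC))
a=cv2.imread("pics/scene0.png")[165:290,240:410]
cv2.imwrite("pics/scz.png",cv2.resize(a,None,fx=4.5,fy=4.5,interpolation=cv2.INTER_CUBIC))
E
```

```text
(no output)
```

View pics/topz.png

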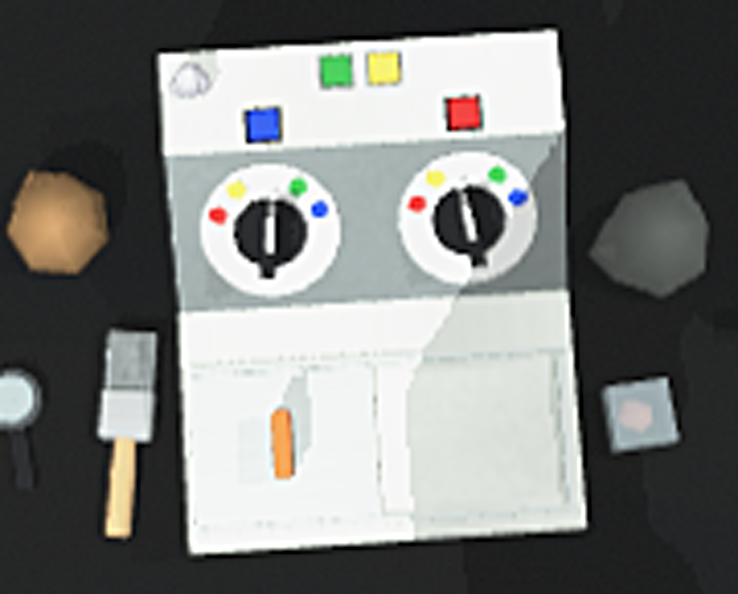

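View pics/scz.png

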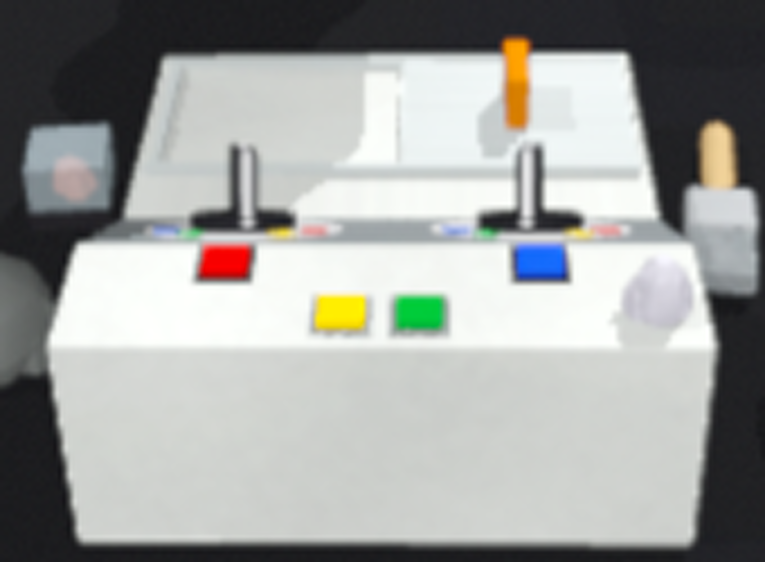

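```bash
cat > h.py <<'E'
import numpy as np,cv2
from scipy.spatial.transform import Rotation as R
from workcell import status,camera
def ray(c,u,v):
    K=c["K"];d=np.array([(u-K[0,2])/K[0,0],-(v-K[1,2])/K[1,1],-1.])
    return np.array(c["origin"]),R.from_rotvec(c["orientation"]).apply(d)
def onz(c,u,v,z):
    o,d=ray(c,u,v);return o+d*(z-o[2])/d[2]
def proj(c,P):
    p=R.from_rotvec(c["orientation"]).inv().apply(np.asarray(P)-c["origin"]);K=c["K"]
    return K[0,0]*p[0]/-p[2]+K[0,2],K[1,1]*-p[1]/-p[2]+K[1,2]
def blobs(im,lo,hi,box,mn=8):
    h=cv2.cvtColor(im,cv2.COLOR_RGB2HSV);m=cv2.inRange(h,np.array(lo),np.array(hi))
    z=np.zeros_like(m);x0,y0,x1,y1=box;z[y0:y1,x0:x1]=m[y0:y1,x0:x1]
    n,l,s,ce=cv2.connectedComponentsWithStats(z)
    return [(s[i,4],ce[i].round(2)) for i in range(1,n) if s[i,4]>=mn]
COL=dict(red=((0,150,90),(5,255,255)),yellow=((22,110,90),(33,255,255)),green=((45,110,60),(80,255,255)),blue=((100,150,90),(125,255,255)),orange=((8,150,120),(18,255,255)))
E
python3 - <<'E'
from h import *
t=camera("top");s=camera("scene")
for n,(lo,hi) in COL.items():
    b=blobs(t["image"],lo,hi,(255,140,375,290),4)
    print(n,[(a,c,onz(t,*c,130 if a>30 else (85 if n=='orange' else 100)).round(1)) for a,c in b])
    b=blobs(s["image"],lo,hi,(240,165,410,290),15)
    print('  scene',[(a,c,onz(s,*c,130).round(1)) for a,c in b])
Z=lambda x,y:(225+x/4.1,140+y/4.1)
for p,z in(((158,52),125),((557,30),125),((168,155),125),((563,133),125),((190,553),60),((586,528),60),((178,310),60),((570,290),60)):
    print(p,onz(t,*Z(*p),z).round(1))
S=lambda x,y:(240+x/4.5,165+y/4.5)
for p,z in(((50,345),125),((717,345),125),((85,243),125),((690,243),125)):
    print('sc',p,onz(s,*S(*p),z).round(1))
E
```

```text
red [(np.int32(54), array([337.69, 167.09]), array([705.3, -45.3, 130. ])), (np.int32(9), array([326.33, 189.11]), array([643.3, -10. , 100. ])), (np.int32(10), array([277.8, 192. ]), array([636.9, 140.2, 100. ]))]
  scene [(np.int32(73), array([289.59, 222.9 ]), array([707.8, -41.3, 130. ]))]
yellow [(np.int32(50), array([318.08, 156.04]), array([741.1,  13.8, 130. ])), (np.int32(11), array([330.64, 182.91]), array([662.6, -23.9, 100. ])), (np.int32(11), array([282.36, 185.91]), array([655.9, 125.9, 100. ]))]
  scene [(np.int32(76), array([315.07, 234.04]), array([743.1,  16.4, 130. ]))]
green [(np.int32(50), array([306.38, 156.88]), array([739.1,  49.7, 130. ])), (np.int32(11), array([345.64, 182.09]), array([664.4, -70.5, 100. ])), (np.int32(12), array([297.33, 185.25]), array([657.1,  79.6, 100. ]))]
  scene [(np.int32(75), array([332.87, 234.  ]), array([741.3,  52.9, 130. ]))]
blue [(np.int32(56), array([288.52, 170.02]), array([698.8, 104.8, 130. ])), (np.int32(9), array([350.67, 187.89]), array([645.8, -85.6, 100. ])), (np.int32(11), array([302.55, 190.64]), array([639.8,  63.6, 100. ]))]
  scene [(np.int32(73), array([359.73, 223.08]), array([702.1, 108.1, 130. ]))]
orange [(np.int32(67), array([293.33, 247.31]), array([463.7,  92.8, 130. ]))]
  scene [(np.int32(39), array([354.46, 187.62]), array([559.6,  97.1, 130. ]))]
(158, 52) [756.1 181.4 125. ]
(557, 30) [ 767.9 -118.9  125. ]
(168, 155) [676.9 174.  125. ]
(563, 133) [ 688.3 -120.5  125. ]
(190, 553) [384.7 164.6  60. ]
(586, 528) [ 397.5 -134.3   60. ]
(178, 310) [569.4 173.2  60. ]
(570, 290) [ 579.3 -129.    60. ]
sc (50, 345) [ 767.  -111.8  125. ]
sc (717, 345) [753.7 186.5 125. ]
sc (85, 243) [ 690.  -112.3  125. ]
sc (690, 243) [677.8 181.2 125. ]
```

```bash
cat >> h.py <<'E'
PSI=0.041;O=np.array([542.,24.5])
def C2W(x,y,z):
    c,s=np.cos(PSI),np.sin(PSI);return np.array([O[0]+c*x-s*y,O[1]+s*x+c*y,z])
def go(target):
    st=status.state();r=R.from_rotvec(st["tool_rot"]);print("t",round(st["time_s"],2),"pos",st["tool_pos"].round(1),"q",st["q"].round(2),"w",st["grip_width"].round(1),"F",st["ft_force"].round(1))
    M=r.as_matrix();print("tool axes x",M[:,0].round(3),"y",M[:,1].round(3),"z",M[:,2].round(3))
    print("xyaw rel case y (deg)",np.degrees(np.arctan2(M[1,0],M[0,0])-PSI-np.pi/2).round(1))
    if target is not None: print("shift(m)",(r.inv().apply(np.asarray(target)-st["tool_pos"])/1000).round(4))
E
python3 - <<'E'
from h import *
print(C2W(71.5,75,118.5),C2W(71.5,-75,118.5))
p=C2W(71.5,75,118.5);p[2]=248;p[0]-=40
go(p)
E
```

```text
[610.36577411 102.36765009 118.5       ] [616.51405123 -47.50629257 118.5       ]Traceback (most recent call last):
  File "<stdin>", line 4, in <module>
  File "h.py", line 22, in go
    st=status.state();r=R.from_rotvec(st["tool_rot"]);print("t",round(st["time_s"],2),"pos",st["tool_pos"].round(1),"q",st["q"].round(2),"w",st["grip_width"].round(1),"F",st["ft_force"].round(1))
                                                                                                                                             ^^^^^^^^^^^^^^^^^^^^^^
AttributeError: 'float' object has no attribute 'round'
```

```bash
sed -i 's/st\["grip_width"\].round(1)/round(st["grip_width"],1)/' h.py
python3 - <<'E'
from h import *
p=C2W(71.5,75,118.5);p[2]=248;p[0]-=40
go(p)
E
```

```text
t 0.25 pos [ 174.9 -573.8  248. ] q [-1.49  0.1   0.1   1.56 -0.    1.35] w 85.6 F [-1.1 -0.6 -0.2]
tool axes x [ 0.291 -0.957 -0.001] y [-0.     0.001 -1.   ] z [0.957 0.291 0.   ]
xyaw rel case y (deg) -165.4
shift(m) [-5.315e-01  3.000e-04  5.754e-01]
```

Emit:
carry_out(rows="-0.033 0 0.036 -10 0.04; -0.066 0 0.072 -20 0.04; -0.1 0 0.108 -30 0.04; -0.133 0 0.144 -41 0.04; -0.166 0 0.18 -51 0.04; -0.199 0 0.216 -61 0.04; -0.232 0 0.252 -72 0.04; -0.266 0 0.288 -82 0.04; -0.3 0 0.324 -92 0.04; -0.332 0 0.36 -102 0.04", squeeze=30)

```text
time_s: 1.5
tool_pos: [423.1, -149.8, 248.3]
tool_rot: [-1.533, -0.401, 0.4]
ft_force: [0.3, -0.6, -0.0]
grip_width: 39.6
```

```bash

python3 - <<'E'
from h import *
p=C2W(71.5,75,118.5);p[2]=248;p[0]-=40
go(p)
E
```

```text
t 1.5 pos [ 423.1 -149.8  248.3] q [-0.63 -0.36 -0.33  1.6   0.    0.43] w 39.6 F [ 0.3 -0.6 -0. ]
tool axes x [0.872 0.489 0.   ] y [ 0.  0. -1.] z [-0.489  0.872 -0.   ]
xyaw rel case y (deg) -63.1
shift(m) [0.2518 0.0004 0.1479]
```

Emit:
carry_out(rows="0.04 0 0.024 -10 0.04; 0.08 0 0.048 -20 0.04; 0.12 0 0.072 -30 0.04; 0.16 0 0.096 -41 0.04; 0.2 0 0.12 -51 0.04; 0.252 0 0.148 -61 0.04; 0.252 0 0.148 -63.1 0.04; 0.252 0 0.148 -63.1 0.04")

```text
time_s: 2.5
tool_pos: [570.3, 102.5, 248.2]
tool_rot: [-1.189, -1.239, 1.24]
ft_force: [-0.5, 0.2, -0.8]
grip_width: 40.2
```

```bash

python3 - <<'E'
from h import *
p=C2W(71.5,75,118.5)
go(p)
c=camera("wrist");cv2.imwrite("pics/w1.png",c["image"][:,:,::-1])
for n,P in dict(gl=p,gr=C2W(71.5,-75,118.5),h=C2W(-75,35,83)).items():print(n,np.round(proj(c,P)))
for n,(lo,hi) in COL.items():
    print(n,blobs(c["image"],lo,hi,(0,0,640,400),40))
E
```

```text
t 2.5 pos [570.3 102.5 248.2] q [-0.05  0.04  0.03  1.56 -0.   -0.09] w 40.2 F [-0.5  0.2 -0.8]
tool axes x [-0.041  0.999 -0.   ] y [-0. -0. -1.] z [-0.999 -0.041  0.   ]
xyaw rel case y (deg) 0.0
shift(m) [-0.0017  0.1297 -0.0401]
gl [318. 244.]
gr [129. 245.]
h [266.  50.]
red [(np.int32(195), array([189.47, 265.42])), (np.int32(143), array([360.49, 264.93]))]
yellow [(np.int32(230), array([169.91, 287.93])), (np.int32(210), array([345.13, 287.45])), (np.int32(133), array([202.58, 381.13])), (np.int32(1010), array([616.8 , 387.02]))]
green [(np.int32(220), array([116.09, 288.05])), (np.int32(206), array([291.15, 287.58]))]
blue [(np.int32(207), array([101.54, 265.51])), (np.int32(89), array([277.56, 265.15])), (np.int32(633), array([318.14, 344.77]))]
orange [(np.int32(1247), array([316.87,  47.59])), (np.int32(2808), array([481.94, 243.81]))]
```

View pics/w1.png

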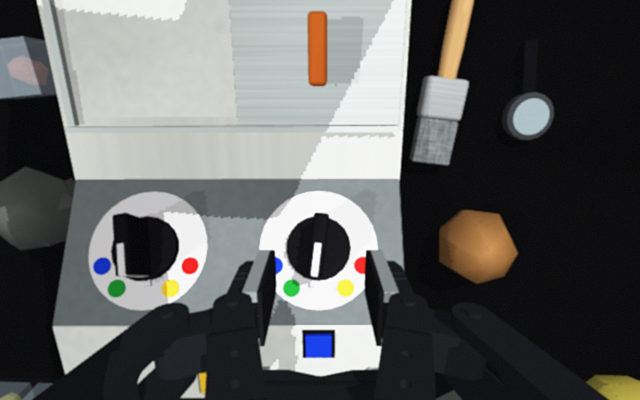

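```bash

python3 - <<'E'
from h import *
c=camera("wrist")
def W2C(p):
    cc,s=np.cos(PSI),np.sin(PSI);d=p[:2]-O;return np.array([cc*d[0]+s*d[1],-s*d[0]+cc*d[1],p[2]]).round(1)
b=lambda n,mn,mx:[x[1] for x in blobs(c["image"],*COL[n],(0,100,440,320),mn) if x[0]<mx]
for n,z in(("red",99.9),("blue",99.9),("yellow",109.4),("green",109.4)):
    print(n,[W2C(onz(c,*x,z)) for x in b(n,40,300)])
print("handle top",[W2C(onz(c,*x[1],101)) for x in blobs(c["image"],*COL["orange"],(280,0,350,100),40)])
print("tile b",W2C(onz(c,318.1,344.8,130)))
im=c["image"];a=im[180:320,70:400];cv2.imwrite("pics/w1z.png",cv2.resize(a,None,fx=2.4,fy=2.4,interpolation=cv2.INTER_CUBIC)[:,:,::-1])
E
```

```text
red [array([ 99.1, 111.7,  99.9]), array([ 99.6, -36.9,  99.9])]
blue [array([99.5, 39.4, 99.9]), array([  99.7, -113.3,   99.9])]
yellow [array([115.8,  98.2, 109.4]), array([116.2, -52. , 109.4])]
green [array([115.8,  51.8, 109.4]), array([116.2, -98.2, 109.4])]
handle top [array([-74.8,  74.5, 101. ])]
tile b [158.1  74.4 130. ]
```

View pics/w1z.png

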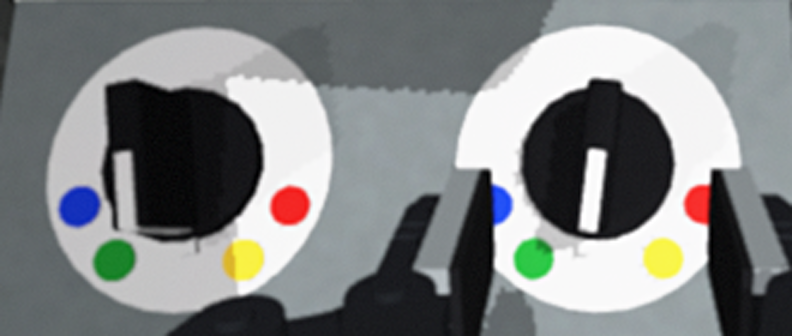

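```bash

python3 - <<'E'
from h import *
go(C2W(69,75,129))
E
```

```text
t 2.6 pos [570.2 101.6 248.8] q [-0.05  0.04  0.03  1.56  0.   -0.09] w 39.8 F [-0.4 -0.8  0.1]
tool axes x [-0.039  0.999 -0.   ] y [ 0.001 -0.    -1.   ] z [-0.999 -0.039 -0.001]
xyaw rel case y (deg) -0.1
shift(m) [-0.0008  0.1198 -0.0375]
```

Emit:
carry_out(rows="0 0.03 -0.0375 5 0.036; 0 0.06 -0.0375 5 0.034; 0 0.083 -0.0375 5 0.032; 0 0.1 -0.0375 5 0.03; 0 0.119 -0.0375 5 0.028; 0 0.119 -0.0375 5 0.026")

```text
time_s: 3.35
tool_pos: [606.9, 102.8, 128.5]
tool_rot: [-1.231, -1.172, 1.174]
ft_force: [-0.4, 0.1, 0.3]
grip_width: 25.9
```

```bash
cat > look.py <<'E'
from h import *
import sys
go(C2W(69,75 if sys.argv[3]=='L' else -75,129))
c=camera(sys.argv[1]);a=c["image"]
if sys.argv[1]=="top": a=cv2.resize(a[150:280,240:400],None,fx=4.5,fy=4.5,interpolation=cv2.INTER_CUBIC)
cv2.imwrite(f"pics/{sys.argv[2]}.png",a[:,:,::-1])
E
python3 look.py wrist w2 L
```

```text
t 3.35 pos [606.9 102.8 128.5] q [-0.04  0.16 -0.06  1.35 -0.    0.  ] w 25.9 F [-0.4  0.1  0.3]
tool axes x [ 0.049  0.999 -0.   ] y [-0.001  0.    -1.   ] z [-0.999  0.049  0.001]
xyaw rel case y (deg) -5.2
shift(m) [-0.0005 -0.0005 -0.001 ]
```

View pics/w2.png

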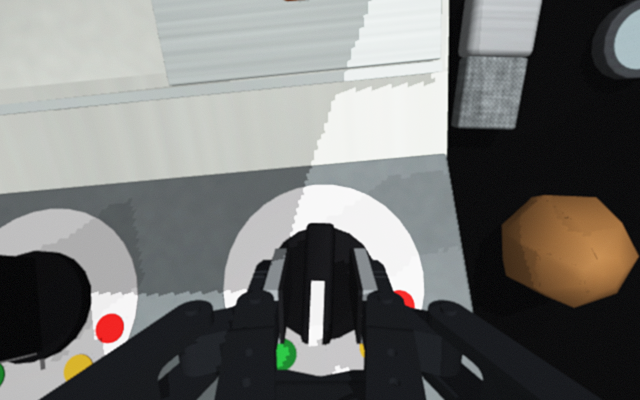

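Emit:
carry_out(rows="0 0 0 8 0.022; 0 0 0 16 0.022; 0 0 0 24 0.022; 0 0 0 32 0.024; 0 0 0 40 0.025; 0 0 0 40 0.025")

```text
time_s: 4.15
tool_pos: [608.2, 102.7, 131.0]
tool_rot: [-1.474, -0.646, 0.643]
ft_force: [-0.8, -0.9, 0.8]
grip_width: 24.8
```

```bash
python3 look.py wrist w3 L
```

```text
t 4.15 pos [608.2 102.7 131. ] q [-0.04  0.16 -0.05  1.35 -0.    0.7 ] w 24.8 F [-0.8 -0.9  0.8]
tool axes x [0.679 0.734 0.001] y [ 0.002 -0.    -1.   ] z [-0.734  0.679 -0.002]
xyaw rel case y (deg) -45.1
shift(m) [-0.0006  0.002  -0.    ]
```

View pics/w3.png

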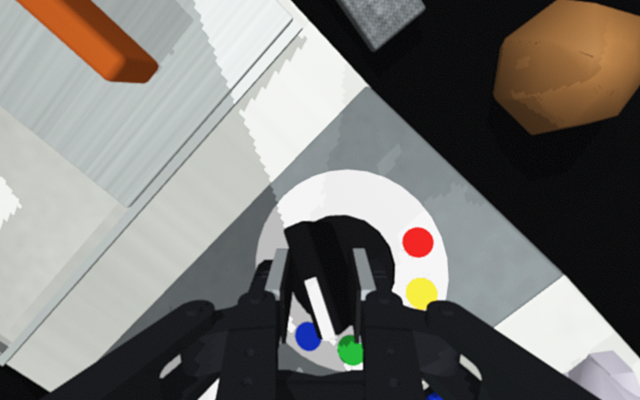

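Emit:
carry_out(rows="0 0 0 8 0.026; 0 0 0 16 0.026; 0 0 0 24 0.026; 0 0 0 24 0.026")

```text
time_s: 4.7
tool_pos: [608.4, 102.9, 131.3]
tool_rot: [-1.547, -0.325, 0.321]
ft_force: [0.2, 0.8, 1.2]
grip_width: 26.1
```

```bash
python3 look.py wrist w4 L
```

```text
t 4.7 pos [608.4 102.9 131.3] q [-0.04  0.16 -0.05  1.35  0.    1.12] w 26.1 F [0.2 0.8 1.2]
tool axes x [0.917 0.4   0.002] y [ 0.003 -0.    -1.   ] z [-0.4    0.917 -0.001]
xyaw rel case y (deg) -68.8
shift(m) [-0.0008  0.0023 -0.0004]
```

View pics/w4.png

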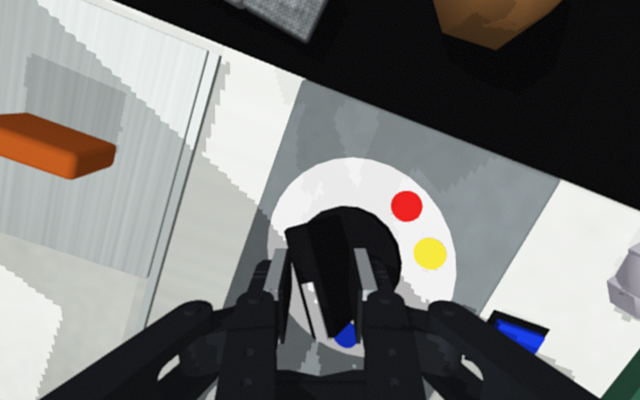

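Emit:
carry_out(rows="0 0 0 2 0.022; 0 0 0 2 0.018; 0 0 0 2 0.015; 0 0 0 2 0.015; 0 0 0 2 0.015", squeeze=20)

```text
time_s: 5.38
tool_pos: [608.6, 102.7, 131.6]
tool_rot: [-1.551, -0.299, 0.294]
ft_force: [-0.6, -3.0, 5.0]
grip_width: 19.3
```

```bash
python3 look.py wrist w5 L
```

```text
t 5.38 pos [608.6 102.7 131.6] q [-0.04  0.16 -0.05  1.35 -0.    1.15] w 19.3 F [-0.6 -3.   5. ]
tool axes x [0.929 0.369 0.003] y [ 0.003 -0.    -1.   ] z [-0.369  0.929 -0.002]
xyaw rel case y (deg) -70.7
shift(m) [-0.0009  0.0026 -0.0001]
```

View pics/w5.png

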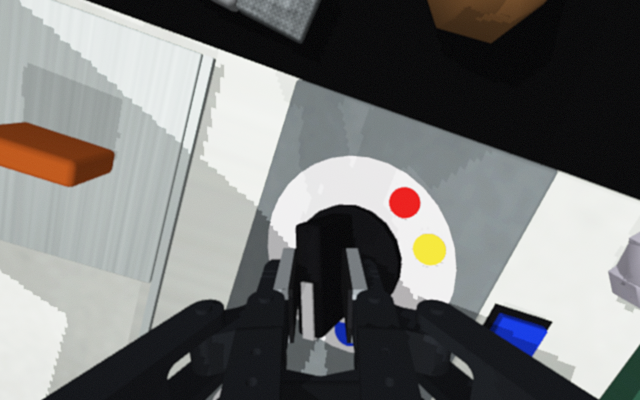

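Emit:
carry_out(rows="0 0 0 0 0.03; 0 -0.005 0 0 0.03; 0 -0.03 0 0 0.03; 0 -0.08 0 -10 0.06; -0.03 -0.12 0.012 -20 0.08; -0.037 -0.12 0.015 -30 0.08; -0.037 -0.12 0.015 -40 0.08; -0.037 -0.12 0.015 -50 0.08; -0.037 -0.12 0.015 -60 0.08; -0.037 -0.12 0.015 -70 0.08")

```text
time_s: 6.68
tool_pos: [568.1, 103.2, 251.5]
tool_rot: [-1.195, -1.237, 1.234]
ft_force: [0.7, 0.1, 0.2]
grip_width: 80.3
```

```bash
cat > ang.py <<'E'
from h import *
import sys
N=np.array([-.5,0,.866]);U=np.array([.866,0,.5])
def panel(c,u,v,d,y0):
    o,r=ray(c,u,v)
    cc,s=np.cos(PSI),np.sin(PSI);M=np.array([[cc,s,0],[-s,cc,0],[0,0,1]])
    o=M@(o-np.array([*O,0]));r=M@r
    P0=np.array([86.5,y0,92.4])+d*N
    p=o+r*((P0-o)@N)/(r@N)-P0
    return np.array([p@U,p[1]])  # upslope, +y
def warp(c,d,y0,h=50,n=500):
    # metric view of plane d mm out of panel: rows down = downslope, cols left = +y
    pts=[(h,h),(h,-h),(-h,-h),(-h,h)]
    cc,s=np.cos(PSI),np.sin(PSI)
    src=[]
    for a,b in pts:
        p=np.array([86.5,y0,92.4])+d*N+a*U+np.array([0,b,0]);src.append(proj(c,C2W(*p)))
    H=cv2.getPerspectiveTransform(np.float32(src),np.float32([(0,0),(n,0),(n,n),(0,n)]))
    return cv2.warpPerspective(c["image"],H,(n,n),flags=cv2.INTER_CUBIC)
if __name__=="__main__":
    y0=75 if sys.argv[1]=='L' else -75;t=float(sys.argv[2])
    go(None);c=camera("wrist");cv2.imwrite(f"pics/{sys.argv[3]}.png",c["image"][:,:,::-1])
    A=warp(c,0,y0,h=50,n=390);B=warp(c,44,y0,h=32,n=390)
    for I,h in((A,50),(B,32)):
        k=195/h;cv2.line(I,(195,195),(int(195-np.sin(t)*h*k),int(195-np.cos(t)*h*k)),(255,0,255),1)
    # stripe: white pixels near the axis on plane 44
    B0=warp(c,44,y0,h=32,n=390);m=((B0.min(2)>110)).astype(np.uint8)
    yy,xx=np.mgrid[:390,:390];r=np.hypot(xx-195,yy-195);m[r>150]=0
    n,l,st,ce=cv2.connectedComponentsWithStats(m)
    for i in range(1,n):
        if 300<st[i,4]<9000:
            P=np.argwhere(l==i)[:,::-1].astype(np.float32);vx,vy,px,py=cv2.fitLine(P,cv2.DIST_L2,0,.01,.01).ravel()
            if vy*(195-ce[i][1])+vx*(195-ce[i][0])>0: vx,vy=-vx,-vy
            print("white blob",st[i],"centroid angle",np.arctan2(195-ce[i][0],195-ce[i][1]).round(3),"line angle",np.arctan2(-vx,-vy).round(3))
    cv2.imwrite(f"pics/{sys.argv[3]}_p.png",np.hstack([A,B])[:,:,::-1])
E
python3 ang.py L -1.2 w6
```

```text
t 6.67 pos [568.1 103.2 251.5] q [-0.05  0.03  0.03  1.56 -0.   -0.08] w 80.3 F [0.7 0.1 0.2]
tool axes x [-0.035  0.999 -0.   ] y [ 0.003 -0.    -1.   ] z [-0.999 -0.035 -0.003]
xyaw rel case y (deg) -0.3
white blob [ 188  120  152   92 5822] centroid angle -1.158 line angle -1.155
white blob [  45  161  301  185 8148] centroid angle -3.04 line angle -1.497
```

View pics/w6_p.png

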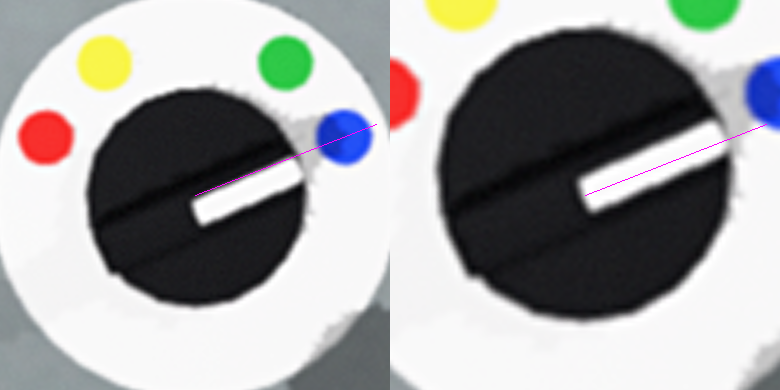

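View pics/w6.png

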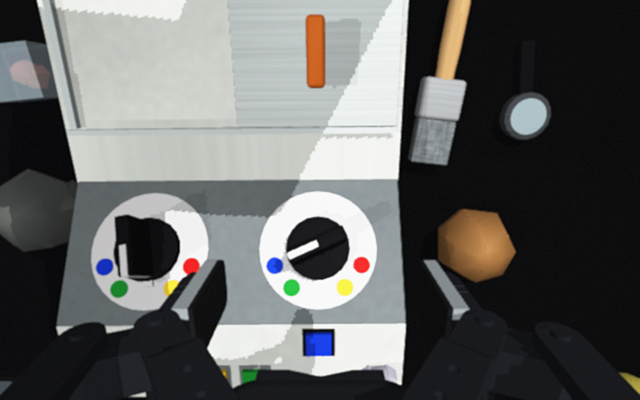

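```bash
python3 -c "
from h import *
go(C2W(69,75,130))"
```

```text
t 6.72 pos [568.2 103.2 251.5] q [-0.05  0.03  0.03  1.56 -0.   -0.09] w 80.2 F [ 0.2 -0.2  0.4]
tool axes x [-0.043  0.999 -0.   ] y [ 0.003 -0.    -1.   ] z [-0.999 -0.043 -0.003]
xyaw rel case y (deg) 0.1
shift(m) [-0.0026  0.1216 -0.0393]
```

Emit:
carry_out(rows="-0.001 0.01 -0.01 10 0.06; -0.001 0.02 -0.02 20 0.034; -0.0026 0.03 -0.03 30 0.034; -0.0026 0.05 -0.039 40 0.034; -0.0026 0.07 -0.039 50 0.034; -0.0026 0.08 -0.039 60 0.034; -0.0026 0.085 -0.039 70 0.034; -0.0026 0.1 -0.039 71 0.034; -0.0026 0.1215 -0.039 71 0.034; -0.0026 0.1215 -0.039 71 0.03")

```text
time_s: 7.98
tool_pos: [606.6, 102.4, 127.9]
tool_rot: [-1.55, -0.296, 0.295]
ft_force: [0.3, -0.1, 0.6]
grip_width: 29.9
```

Emit:
carry_out(rows="0 0 0 1 0.024; 0 0 0 2 0.018; 0 0 0 3 0.015; 0 0 0 3.5 0.015; 0 0 0 3.5 0.015; 0 0 0 3.5 0.03; 0 0 0 3.5 0.034", squeeze=20)

```text
time_s: 8.85
tool_pos: [606.6, 102.3, 128.4]
tool_rot: [-1.557, -0.248, 0.248]
ft_force: [0.0, 0.1, 0.5]
grip_width: 34.0
```

Emit:
carry_out(rows="0 -0.02 0 0 0.036; 0 -0.06 0 0 0.04; 0 -0.09 0 -10 0.06; -0.03 -0.12 0.012 -20 0.08; -0.037 -0.12 0.015 -30 0.08; -0.037 -0.12 0.015 -40 0.08; -0.037 -0.12 0.015 -50 0.08; -0.037 -0.12 0.015 -60 0.08; -0.037 -0.12 0.015 -70 0.08; -0.037 -0.12 0.015 -74 0.08")

```text
time_s: 10.1
tool_pos: [566.8, 105.0, 250.2]
tool_rot: [-1.191, -1.24, 1.239]
ft_force: [-0.0, -0.6, -0.2]
grip_width: 79.6
```

```bash
python3 ang.py L -1.2 w7
```

```text
t 10.1 pos [566.8 105.  250.2] q [-0.04  0.03  0.02  1.56 -0.   -0.08] w 79.6 F [-0.  -0.6 -0.2]
tool axes x [-0.041  0.999 -0.   ] y [ 0.001 -0.    -1.   ] z [-0.999 -0.041 -0.001]
xyaw rel case y (deg) -0.0
```

View pics/w7_p.png

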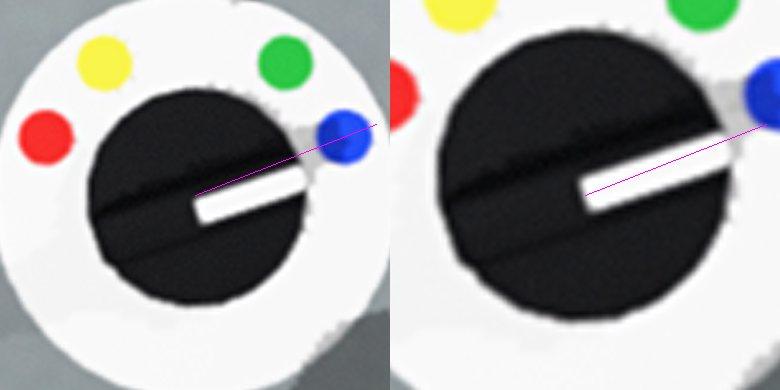

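```bash
cat > meas.py <<'E'
from ang import *
def meas(img_c,y0):
    out=[]
    B0=warp(img_c,44,y0,h=32,n=640);g=B0.min(2);yy,xx=np.mgrid[:640,:640];r=np.hypot(xx-320,yy-320)
    m=((g>100)&(r<200)).astype(np.uint8);n,l,st,ce=cv2.connectedComponentsWithStats(m)
    i=max(range(1,n),key=lambda i:st[i,4]*(np.hypot(*(ce[i]-320))<150))
    P=np.argwhere(l==i)[:,::-1].astype(np.float32)
    vx,vy,px,py=cv2.fitLine(P,cv2.DIST_HUBER,0,.01,.01).ravel()
    if (px-320)*vx+(py-320)*vy<0: vx,vy=-vx,-vy
    rc=cv2.minAreaRect(P)
    dd=sorted([(round(float(np.hypot(*(ce[k]-320))),0),int(st[k,4])) for k in range(1,n) if st[k,4]>100])
    return np.arctan2(-vx,-vy).round(3),rc,dd
if __name__=="__main__":
    y0=75 if sys.argv[1]=='L' else -75
    for f in range(2): print(meas(camera("wrist"),y0))
E
python3 meas.py L
python3 - <<'E'
import sys;sys.path.insert(0,'.')
import cv2
E
```

```text
(np.float32(-1.249), ((411.85003662109375, 289.54998779296875), (64.82669067382812, 206.18051147460938), 71.56504821777344), [(97.0, 13110)])
(np.float32(-1.249), ((411.2430114746094, 289.1779479980469), (65.06895446777344, 207.1177978515625), 71.4339370727539), [(97.0, 12998)])
```

```bash
python3 -c "
from h import *
go(C2W(69,75,130))"
```

```text
t 10.25 pos [566.9 105.  249.8] q [-0.04  0.03  0.02  1.56 -0.   -0.08] w 80.4 F [-0.3  0.9 -0.6]
tool axes x [-0.035  0.999 -0.   ] y [ 0.001 -0.    -1.   ] z [-0.999 -0.035 -0.001]
xyaw rel case y (deg) -0.3
shift(m) [-0.0041  0.1198 -0.0407]
```

Emit:
carry_out(rows="-0.001 0.01 -0.01 10 0.06; -0.002 0.02 -0.02 20 0.034; -0.004 0.03 -0.03 30 0.034; -0.004 0.05 -0.04 40 0.034; -0.004 0.07 -0.04 50 0.034; -0.004 0.08 -0.04 60 0.034; -0.004 0.085 -0.04 70 0.034; -0.004 0.1 -0.0405 72.2 0.034; -0.004 0.12 -0.0405 72.2 0.034; -0.004 0.12 -0.0405 72.2 0.03")

```text
time_s: 11.5
tool_pos: [606.5, 102.5, 127.9]
tool_rot: [-1.553, -0.27, 0.273]
ft_force: [0.1, 0.5, -0.3]
grip_width: 29.9
```

```bash
python3 -c "
from h import *
go(C2W(69,75,130))"
```

```text
t 11.5 pos [606.5 102.5 127.9] q [-0.04  0.16 -0.06  1.35 -0.    1.18] w 29.9 F [ 0.1  0.5 -0.3]
tool axes x [ 0.941  0.339 -0.002] y [-0.002 -0.    -1.   ] z [-0.339  0.941  0.   ]
xyaw rel case y (deg) -72.5
shift(m) [ 0.0012 -0.0021 -0.0007]
```

Emit:
carry_out(rows="0 -0.002 0 0 0.024; 0 -0.002 0 0 0.018; 0 -0.002 0 0 0.015; 0 -0.002 0 0 0.015; 0 -0.002 0 0 0.015; 0 -0.002 0 0 0.03; 0 -0.002 0 0 0.034", squeeze=20)

```text
time_s: 12.38
tool_pos: [606.4, 102.4, 130.3]
tool_rot: [-1.554, -0.27, 0.273]
ft_force: [-0.4, 0.4, 0.2]
grip_width: 34.1
```

Emit:
carry_out(rows="0 -0.02 0 0 0.036; 0 -0.06 0 0 0.04; 0 -0.09 0 -10 0.06; -0.03 -0.12 0.012 -20 0.08; -0.037 -0.12 0.015 -30 0.08; -0.037 -0.12 0.015 -40 0.08; -0.037 -0.12 0.015 -50 0.08; -0.037 -0.12 0.015 -60 0.08; -0.037 -0.12 0.015 -70 0.08; -0.037 -0.12 0.015 -72.5 0.08")

```text
time_s: 13.62
tool_pos: [566.7, 103.9, 252.1]
tool_rot: [-1.188, -1.241, 1.242]
ft_force: [-0.4, -0.9, -0.1]
grip_width: 80.2
```

```bash
python3 meas.py L; python3 ang.py L -1.2 w8; python3 -c "
from h import *
go(C2W(35,-75,249))"
```

```text
(np.float32(-1.245), ((411.300048828125, 288.9000244140625), (65.14291381835938, 206.8129425048828), 71.56504821777344), [(97.0, 13097)])
(np.float32(-1.243), ((411.60003662109375, 289.3000183105469), (64.1942367553711, 206.4967041015625), 71.56504821777344), [(97.0, 12910)])
t 13.72 pos [566.8 103.9 251.9] q [-0.05  0.03  0.03  1.57 -0.   -0.09] w 79.9 F [-0.2  0.   0.7]
tool axes x [-0.041  0.999 -0.001] y [-0.001 -0.001 -1.   ] z [-0.999 -0.041  0.001]
xyaw rel case y (deg) 0.0
t 13.78 pos [566.8 103.9 251.6] q [-0.05  0.03  0.03  1.57 -0.   -0.09] w 79.9 F [-0.4 -0.4 -1.3]
tool axes x [-0.04   0.999 -0.   ] y [-0.001 -0.    -1.   ] z [-0.999 -0.04   0.001]
xyaw rel case y (deg) -0.1
shift(m) [-0.1533  0.0027 -0.0071]
```

View pics/w8_p.png

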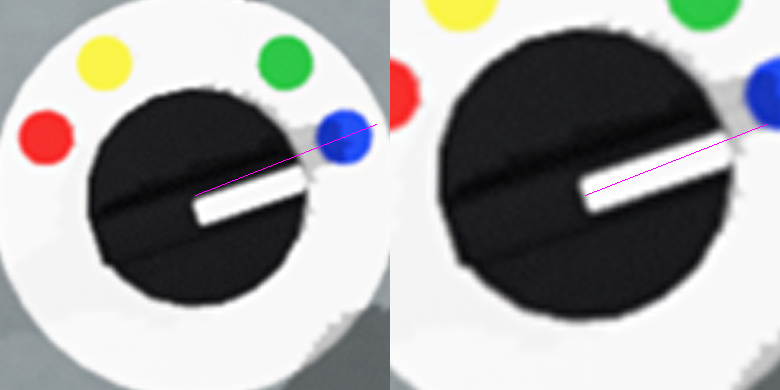

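Emit:
carry_out(rows="-0.001 0.01 -0.01 10 0.06; -0.002 0.02 -0.02 20 0.034; -0.003 0.03 -0.03 30 0.034; -0.003 0.05 -0.04 40 0.034; -0.003 0.07 -0.04 50 0.034; -0.003 0.08 -0.0405 60 0.034; -0.003 0.085 -0.0405 70 0.034; -0.003 0.1 -0.0405 73 0.034; -0.003 0.121 -0.0405 73 0.034; -0.003 0.121 -0.0405 73 0.03")

```text
time_s: 15.02
tool_pos: [606.3, 102.5, 129.6]
tool_rot: [-1.555, -0.261, 0.266]
ft_force: [-0.9, -0.3, -0.1]
grip_width: 30.0
```

Emit:
carry_out(rows="0 0 0 0 0.024; 0 0 0 0 0.018; 0 0 0 0 0.015; 0 0 0 -1.5 0.015; 0 0 0 -3 0.015; 0 0 0 -3 0.015; 0 0 0 -3 0.03; 0 0 0 -3 0.034", squeeze=20)

```text
time_s: 16.02
tool_pos: [606.3, 102.4, 130.0]
tool_rot: [-1.549, -0.302, 0.307]
ft_force: [-0.2, 0.2, 0.5]
grip_width: 34.0
```

Emit:
carry_out(rows="0 -0.02 0 0 0.036; 0 -0.06 0 0 0.04; 0 -0.09 0 -10 0.06; -0.03 -0.12 0.012 -20 0.08; -0.037 -0.12 0.015 -30 0.08; -0.037 -0.12 0.015 -40 0.08; -0.037 -0.12 0.015 -50 0.08; -0.037 -0.12 0.015 -60 0.08; -0.037 -0.12 0.015 -70 0.08; -0.037 -0.12 0.015 -70 0.08")

```text
time_s: 17.27
tool_pos: [566.9, 102.3, 251.6]
tool_rot: [-1.19, -1.235, 1.238]
ft_force: [-0.6, 0.3, -0.3]
grip_width: 80.0
```

```bash
python3 meas.py L; python3 -c "
from h import *
go(C2W(35,-75,249))"
```

```text
(np.float32(-1.195), ((409.54974365234375, 284.559326171875), (65.72280883789062, 207.0574493408203), 68.45902252197266), [(97.0, 12976)])
(np.float32(-1.196), ((409.64837646484375, 284.76806640625), (65.47041320800781, 207.059814453125), 68.62937927246094), [(98.0, 12968)])
t 17.38 pos [566.9 102.3 251.1] q [-0.05  0.03  0.03  1.57 -0.   -0.08] w 79.9 F [ 0.5  0.2 -0.1]
tool axes x [-0.035  0.999 -0.001] y [-0.003 -0.001 -1.   ] z [-0.999 -0.035  0.003]
xyaw rel case y (deg) -0.4
shift(m) [-0.1517  0.0022 -0.0079]
```

Emit:
carry_out(rows="-0.06 0 -0.002 0 0.06; -0.12 0 -0.006 0 0.04; -0.152 0.002 -0.008 0 0.036; -0.152 0.002 -0.008 0 0.036")

```text
time_s: 17.88
tool_pos: [580.0, -51.5, 249.1]
tool_rot: [-1.194, -1.227, 1.232]
ft_force: [1.0, 0.5, 0.1]
grip_width: 36.0
```

```bash
python3 meas.py R;python3 ang.py R 1.2 w10; python3 -c "
from h import *
go(C2W(69,-75,130))"
```

```text
(np.float32(0.195), ((303.1075439453125, 223.07357788085938), (203.0245361328125, 64.43955993652344), 79.3803482055664), [(100.0, 12568)])
(np.float32(0.196), ((303.46014404296875, 223.07510375976562), (203.15306091308594, 64.982421875), 79.28687286376953), [(100.0, 12643)])
t 17.98 pos [580.  -49.2 249.4] q [-0.31  0.05  0.05  1.57 -0.   -0.34] w 36.1 F [ 0.8 -0.3 -0.4]
tool axes x [-0.032  0.999 -0.   ] y [-0.003 -0.    -1.   ] z [-0.999 -0.032  0.003]
xyaw rel case y (deg) -0.5
white blob [ 151   46   63  153 5635] centroid angle 0.171 line angle 0.19
white blob [  45  166  301  180 7818] centroid angle 3.134 line angle 1.609
t 18.02 pos [580.1 -48.6 249.5] q [-0.31  0.05  0.05  1.57 -0.   -0.34] w 35.8 F [-0.1  0.7  0.1]
tool axes x [-0.034  0.999 -0.   ] y [-0.002 -0.001 -1.   ] z [-0.999 -0.034  0.002]
xyaw rel case y (deg) -0.4
shift(m) [-1.000e-04  1.194e-01 -3.430e-02]
```

View pics/w10_p.png

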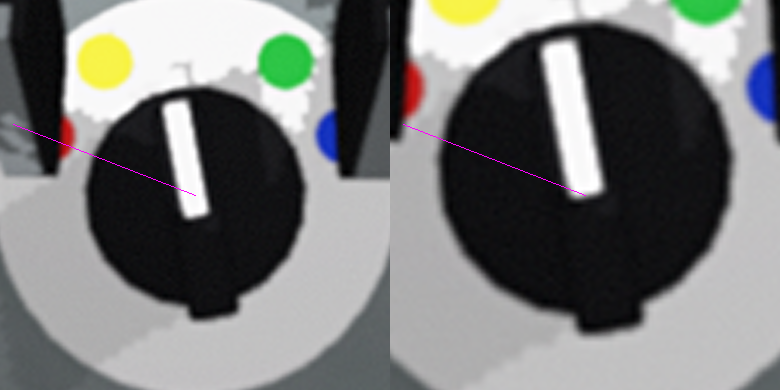

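Emit:
carry_out(rows="0 0.03 -0.02 -6 0.034; 0 0.06 -0.034 -12 0.034; 0 0.083 -0.0343 -12 0.032; 0 0.1 -0.0343 -12 0.03; 0 0.119 -0.0343 -12 0.028; 0 0.119 -0.0343 -12 0.026")

```text
time_s: 18.77
tool_pos: [613.1, -47.0, 128.9]
tool_rot: [-1.08, -1.383, 1.388]
ft_force: [-0.9, -0.2, 0.2]
grip_width: 25.7
```

Emit:
carry_out(rows="0 0 0 -8 0.022; 0 0 0 -16 0.022; 0 0 0 -24 0.022; 0 0 0 -32 0.024; 0 0 0 -40 0.025; 0 0 0 -48 0.026; 0 0 0 -56 0.026; 0 0 0 -56 0.026")

```text
time_s: 19.77
tool_pos: [614.3, -48.5, 130.8]
tool_rot: [-0.358, -2.028, 2.034]
ft_force: [2.0, -5.3, 0.5]
grip_width: 26.0
```

```bash
python3 look.py wrist w11 R
```

```text
t 19.77 pos [614.3 -48.5 130.8] q [-0.29  0.17 -0.05  1.36 -0.   -1.51] w 26.0 F [ 2.  -5.3  0.5]
tool axes x [-0.939  0.343  0.001] y [-0.002 -0.003 -1.   ] z [-0.343 -0.939  0.003]
xyaw rel case y (deg) 67.6
shift(m) [ 0.0005  0.0018 -0.0007]
```

View pics/w11.png

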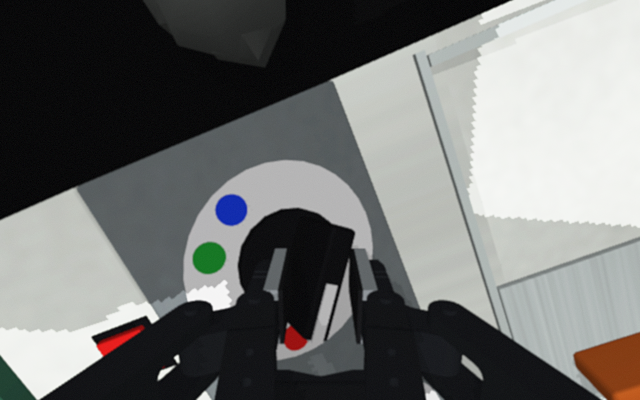

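Emit:
carry_out(rows="0 0 0 -2 0.022; 0 0 0 -3 0.018; 0 0 0 -4 0.015; 0 0 0 -4.7 0.015; 0 0 0 -4.7 0.015; 0 0 0 -4.7 0.015; 0 0 0 -4.7 0.03; 0 0 0 -4.7 0.034", squeeze=20)

```text
time_s: 20.82
tool_pos: [614.0, -48.1, 130.3]
tool_rot: [-0.278, -2.074, 2.079]
ft_force: [1.0, 0.2, 0.3]
grip_width: 34.1
```

```bash
python3 -c "
from h import *
go(C2W(35,-75,250))"
```

```text
t 20.82 pos [614.  -48.1 130.3] q [-0.29  0.17 -0.05  1.36 -0.   -1.59] w 34.1 F [1.  0.2 0.3]
tool axes x [-0.964  0.265  0.002] y [-0.002 -0.002 -1.   ] z [-0.265 -0.964  0.003]
xyaw rel case y (deg) 72.3
shift(m) [ 0.0327 -0.1196  0.0102]
```

Emit:
carry_out(rows="0 -0.02 0 0 0.036; 0 -0.06 0 0 0.04; 0 -0.09 0 10 0.06; 0.03 -0.12 0.01 20 0.08; 0.033 -0.12 0.01 30 0.08; 0.033 -0.12 0.01 40 0.08; 0.033 -0.12 0.01 50 0.08; 0.033 -0.12 0.01 60 0.08; 0.033 -0.12 0.01 70 0.08; 0.033 -0.12 0.01 72.3 0.08")

```text
time_s: 22.08
tool_pos: [579.9, -48.7, 251.9]
tool_rot: [-1.192, -1.234, 1.239]
ft_force: [-0.8, -0.1, -0.1]
grip_width: 80.2
```

```bash
python3 meas.py R;python3 ang.py R 1.2 w12; python3 -c "
from h import *
go(C2W(69,-75,130))"
```

```text
(np.float32(1.203), ((231.81640625, 280.5803527832031), (206.73590087890625, 64.86308288574219), 21.370620727539062), [(98.0, 12537), (195.0, 307)])
(np.float32(1.204), ((232.06239318847656, 280.01763916015625), (206.9175262451172, 64.74466705322266), 20.989198684692383), [(99.0, 12531), (195.0, 309)])
t 22.18 pos [579.9 -48.7 251.7] q [-0.31  0.05  0.05  1.57 -0.   -0.35] w 80.2 F [ 0.  -0.4 -0.2]
tool axes x [-0.04   0.999 -0.002] y [-0.001 -0.002 -1.   ] z [-0.999 -0.04   0.001]
xyaw rel case y (deg) -0.1
white blob [  51  122  152   86 5610] centroid angle 1.155 line angle 1.202
white blob [  45  171  301  175 8702] centroid angle 3.086 line angle 1.527
t 22.23 pos [579.9 -48.7 251.6] q [-0.31  0.05  0.05  1.57 -0.   -0.35] w 80.3 F [-0.5  0.8  0.1]
tool axes x [-0.041  0.999 -0.002] y [-0.001 -0.002 -1.   ] z [-0.999 -0.041  0.001]
xyaw rel case y (deg) 0.0
shift(m) [-0.      0.1215 -0.0343]
```

View pics/w12_p.png

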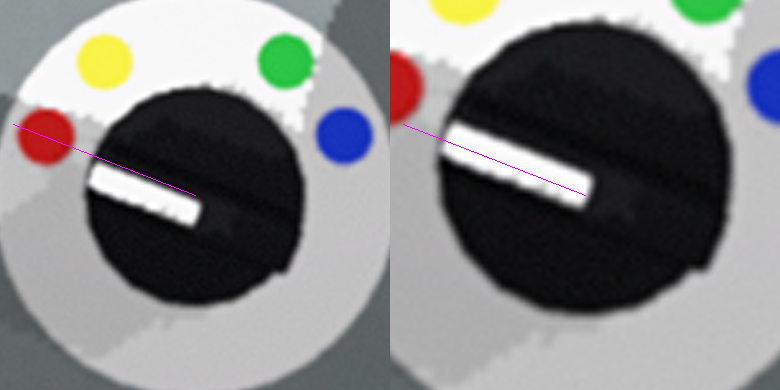

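```bash
python3 -c "
from h import *
go(C2W(-75,74.5,92))"
```

```text
t 22.23 pos [579.9 -48.7 251.6] q [-0.31  0.05  0.05  1.57 -0.   -0.35] w 80.3 F [-0.5  0.8  0.1]
tool axes x [-0.041  0.999 -0.002] y [-0.001 -0.002 -1.   ] z [-0.999 -0.041  0.001]
xyaw rel case y (deg) 0.0
shift(m) [0.1496 0.1594 0.1096]
```

Emit:
carry_out(rows="0.04 0 0.03 0 0.06; 0.08 0.01 0.06 0 0.045; 0.12 0.03 0.09 0 0.045; 0.15 0.06 0.11 0 0.045; 0.15 0.08 0.11 0 0.045; 0.15 0.08 0.11 0 0.045")

```text
time_s: 22.98
tool_pos: [463.4, 96.2, 170.6]
tool_rot: [-1.189, -1.237, 1.243]
ft_force: [0.9, 0.0, 0.4]
grip_width: 45.2
```

```bash
python3 look.py wrist w13 L; python3 -c "
from h import *
go(C2W(-75,74.5,92))"
```

```text
t 22.98 pos [463.4  96.2 170.6] q [-0.07 -0.29 -0.41  1.45 -0.   -0.11] w 45.2 F [0.9 0.  0.4]
tool axes x [-0.042  0.999 -0.002] y [-0.003 -0.002 -1.   ] z [-0.999 -0.042  0.003]
xyaw rel case y (deg) 0.1
shift(m) [ 1.000e-04  4.110e-02 -1.447e-01]
t 23.02 pos [464.1  95.9 171.6] q [-0.07 -0.29 -0.41  1.45 -0.   -0.11] w 45.1 F [0.7 0.2 0.3]
tool axes x [-0.041  0.999 -0.002] y [-0.002 -0.002 -1.   ] z [-0.999 -0.041  0.002]
xyaw rel case y (deg) 0.0
shift(m) [ 0.0002  0.0796 -0.0001]
```

View pics/w13.png

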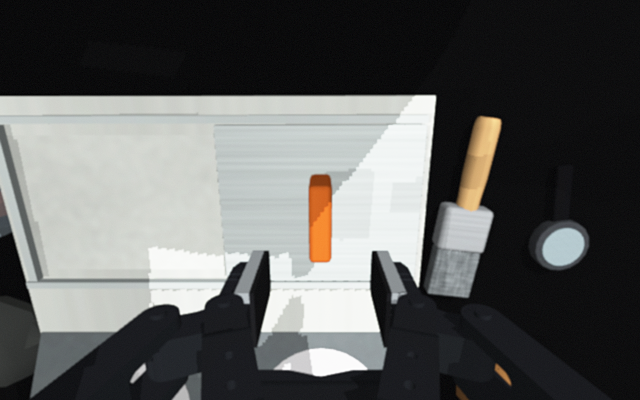

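Handle (about 320,220) lies centred between the jaws. Descend and grip.

Emit:
carry_out(rows="0 0.04 0 0 0.045; 0 0.07 0 0 0.045; 0 0.079 0 0 0.045; 0 0.079 0 0 0.025; 0 0.079 0 0 0.012; 0 0.079 0 0 0.01; 0 0.079 0 0 0.01", squeeze=30)

```text
time_s: 23.9
tool_pos: [465.1, 95.4, 94.4]
tool_rot: [-1.193, -1.239, 1.241]
ft_force: [-1.2, -2.2, 7.0]
grip_width: 13.4
```

Emit:
carry_out(rows="-0.015 0 0 0 0.01; -0.03 0 0 0 0.01; -0.05 0 0 0 0.01; -0.07 0 0 0 0.01; -0.09 0 0 0 0.01; -0.11 0 0 0 0.01; -0.125 0 0 0 0.01; -0.135 0 0 0 0.01; -0.14 0 0 0 0.01; -0.142 0 0 0 0.01")

```text
time_s: 25.15
tool_pos: [471.1, -44.2, 94.4]
tool_rot: [-1.187, -1.245, 1.235]
ft_force: [7.8, 28.3, -1.1]
grip_width: 13.4
```

```bash
python3 -c "
from h import *
go(C2W(-75,-65.5,94.4))"
```

```text
t 25.15 pos [471.1 -44.2  94.4] q [-0.37 -0.27 -0.53  1.3   0.01 -0.42] w 13.4 F [ 7.8 28.3 -1.1]
tool axes x [-0.042  0.999  0.005] y [ 0.003  0.005 -1.   ] z [-0.999 -0.042 -0.003]
xyaw rel case y (deg) 0.1
shift(m) [0.0002 0.     0.0013]
```

Emit:
carry_out(rows="0 0 0 0 0.02; 0 0 0 0 0.035; 0 0 0 0 0.045; 0 -0.03 0 0 0.045; 0 -0.09 0 0 0.045; 0 -0.15 0 0 0.06; 0 -0.16 0.02 0 0.06; 0 -0.16 0.02 0 0.06")

```text
time_s: 26.15
tool_pos: [450.9, -46.4, 255.8]
tool_rot: [-1.19, -1.246, 1.234]
ft_force: [-0.0, -0.2, -0.2]
grip_width: 60.1
```

```bash
python3 look.py wrist w14 R; python3 look.py top t14 R; python3 -c "
from ang import *
c=camera('wrist')
print([panel(c,*x[1],0,0) for x in []],[onz(c,*x[1],101).round(1) for x in blobs(c['image'],*COL['orange'],(150,100,500,300),200)],C2W(-75,-65.5,101))"
```

```text
t 26.15 pos [450.9 -46.4 255.8] q [-0.4  -0.35 -0.31  1.61  0.01 -0.44] w 60.1 F [-0.  -0.2 -0.2]
tool axes x [-0.042  0.999  0.004] y [ 0.005  0.004 -1.   ] z [-0.999 -0.042 -0.005]
xyaw rel case y (deg) 0.0
shift(m) [-0.0085  0.1276 -0.1623]
t 26.2 pos [450.9 -46.2 254.5] q [-0.4  -0.35 -0.31  1.61  0.01 -0.44] w 59.8 F [-0.7  0.3 -0.2]
tool axes x [-0.042  0.999  0.005] y [ 0.004  0.005 -1.   ] z [-0.999 -0.042 -0.004]
xyaw rel case y (deg) 0.0
shift(m) [-0.0088  0.1261 -0.1624]
[] [array([424.8,  89.2, 101. ]), array([465.3, -44.2, 101. ])] [469.74777635 -44.01909352 101.        ]
```

View pics/w14.png

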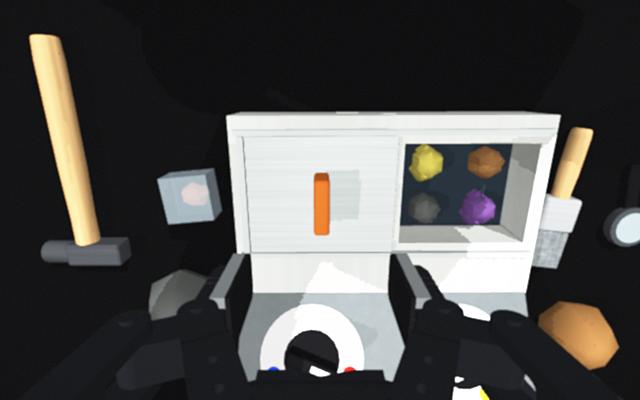

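View pics/t14.png

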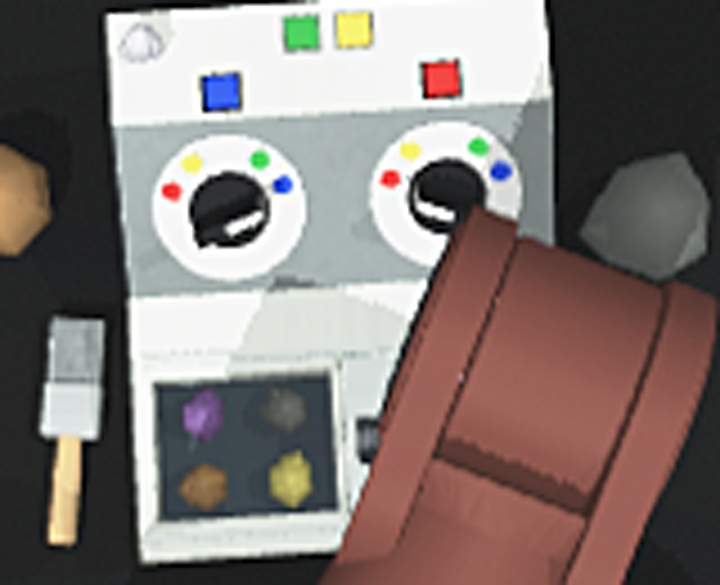

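```bash
python3 -c "
from workcell import job
print(job.job_done())"
```

```text
the job is handed in; nothing more can be done
None
```

The case is open: both dials are on their code colours and the cover is slid fully right. I handed the job in at about 26 s of the 58 s allowed.

- **Left dial:** the tile in its window is blue, so the target was -1.2. It was last measured at -1.195. My first three tries left it at about -1.16, -1.25 and -1.24, and a fourth corrected it.
- **Right dial:** the tile is red, so the target was +1.2. It measured about +1.203 after one pass.
- **Cover:** I moved it only after both dials were set. It reached its stop with about 28 N on the wrist. The handle measured y = -44.2 mm against -44.0 mm expected for 140 mm of travel. Its x read about 4 mm off, which does not bear on the slide.

The last pictures show the compartment uncovered with four specimens in it, the pointers still on their dots, and the gripper clear of everything. The rocks, brush, sample box and crystal look undisturbed by eye; I did not measure their positions. The dial angles come from the wrist camera before the cover moved. Afterwards I only checked them by eye in the top view.

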